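# Set the air valve five clicks open

## Task

Set the air flow valve with the red knob: turn it clockwise until it is fully closed against its stop, then open it anticlockwise by exactly five clicks, and let go. Leave the valve with the blue knob as it is set, and do not disturb the grease tin, spanner and brush lying around.

Things in the scene. Friction and masses are not known exactly. Their poses are not given: they have to be found in the camera images.
- valve_red: fixed air flow-control valve with a red knob: grey round dial plate (80 mm across, top 50 mm above the bench) on an aluminium block and an 86 x 86 mm foot bolted to the bench, capped ports at +-y reaching 55 mm out. The origin is the centre of its underside, on the knob's axis; z is up. The long black mark on the dial plate (closed) lies on its -x side; a short white mark every 15 degrees follows, anticlockwise seen from above, one for each click, 10 in all.
- valve_red_knob_grip (a point): point on the axis of the red knob at the height to grip, 78 mm above the bench. The knob is a bar 46 mm long (along this point's x), 14 mm wide (along its y, pinch it here) and 34 mm high, its top 91 mm above the bench, standing on a round skirt of 52 mm diameter whose top is 57 mm above the bench. A white line on the bar's -x half points to the dial marks. The point turns with the knob; its yaw is the valve's yaw plus the knob's joint value.
- valve_red_knob (a joint): rotation of the red knob, rad, about the vertical axis of its valve, growing anticlockwise seen from above. 0 = fully closed (pointer at the long black mark), where a hard stop lies 0.04 rad further clockwise; one click = 0.2618 rad (15 degrees); hard stop at the open end 0.04 rad past click 10. Detents hold it at whole clicks: about 0.05 N m takes it over one, and when let go between two it drops into the nearer one.
- valve_blue: fixed air flow-control valve with a blue knob: grey round dial plate (80 mm across, top 50 mm above the bench) on an aluminium block and an 86 x 86 mm foot bolted to the bench, capped ports at +-y reaching 55 mm out. The origin is the centre of its underside, on the knob's axis; z is up. The long black mark on the dial plate (closed) lies on its -x side; a short white mark every 15 degrees follows, anticlockwise seen from above, one for each click, 10 in all.
- valve_blue_knob_grip (a point): point on the axis of the blue knob at the height to grip, 78 mm above the bench. The knob is a bar 46 mm long (along this point's x), 14 mm wide (along its y, pinch it here) and 34 mm high, its top 91 mm above the bench, standing on a round skirt of 52 mm diameter whose top is 57 mm above the bench. A white line on the bar's -x half points to the dial marks. The point turns with the knob; its yaw is the valve's yaw plus the knob's joint value.
- valve_blue_knob (a joint): rotation of the blue knob, rad, about the vertical axis of its valve, growing anticlockwise seen from above. 0 = fully closed (pointer at the long black mark), where a hard stop lies 0.04 rad further clockwise; one click = 0.2618 rad (15 degrees); hard stop at the open end 0.04 rad past click 10. Detents hold it at whole clicks: about 0.05 N m takes it over one, and when let go between two it drops into the nearer one.
- grease_tin_mid (a point): centre, half-way up, of a loose green grease tin with a white lid, 77 mm across, 56 mm high, standing on the bench just beyond the valves (not the similar fixed one at the back left)
- spanner_mid (a point): centre, half-way up, of a loose steel ring-and-open-end spanner, 178 x 34 x 10 mm, lying flat on the bench, its length along this point's x
- brush_mid (a point): centre, half-way up, of a loose flat brush with a wooden handle and black bristles, 169 x 36 x 13 mm, lying on the bench, its length along this point's x
- valve_blue_pointer (a point): outer end of the blue knob's white pointer line, 23 mm from the axis, 74 mm above the bench; it turns with the knob

How it is judged (in metres and radians):
On the way:
1. the red knob has been turned clockwise to fully closed (value of joint valve_red_knob below 0.08 rad), for 0.2 s.
At the end, for the whole second after the job is handed in: the red knob rests in the fifth click from closed (joint 1.309 rad, within 0.1 rad), at rest (under 0.05 rad/s) and let go, after having been fully closed (joint under 0.08 rad for 0.2 s) (value of joint valve_red_knob between 1.209 and 1.409 rad and not (velocity of joint valve_red_knob above 0.05 rad/s) and velocity of joint valve_red_knob above -0.05 rad/s); the robot touches nothing.
It fails at once if the blue knob is turned over to another click, or most of the way (over 0.16 rad) (distance of valve_blue_pointer from where it was at the start of the episode above 0.0037 m).
It fails at once if the grease tin is pushed more than 20 mm away (distance of grease_tin_mid from where it was at the start of the episode above 0.02 m).
It fails at once if the spanner is pushed more than 20 mm away (distance of spanner_mid from where it was at the start of the episode above 0.02 m).
It fails at once if the brush is pushed more than 20 mm away (distance of brush_mid from where it was at the start of the episode above 0.02 m).
It also fails if it takes over 42 s, if anything falls off the work surface, if the arm or the gripper's body presses on something with over 40 N, if the wrist force passes 120 N, or if a joint passes its speed limit or range.

## Robot

A 6-joint arm with a two-finger parallel gripper is mounted at the origin on a cart in front of the work surface, level with it; the furniture and walls round the work are solid. World frame = base frame: x ahead of the robot, y to its left, z up, the work surface at z = 0. Lengths are in m, angles in degrees, forces in N, time in s.
With the tool pointing down it reaches from about 0.3 to 0.825 m from the base axis. Payload 5.4 kg.
Tool frame: the origin (TCP) lies between the finger pads; the fingertips stand 19 mm ahead of it and the grasp point (between the pads) is the TCP (ctrl.nose_length is the distance from the TCP to the fingertips, in m); z points along the fingers, y is the direction in which the jaws open and shut (so a half turn about z gives the same grasp; the last joint's range is limited). The gripper opens to 92 mm and grips with 3 to 60 N. Pads are 20 mm wide; open, the fingers measure 128 mm over their backs; the gripper's body (75 mm by 189 mm) begins 69 mm behind the grasp point.
Start: joints at [60.613, 9.076, 91.501, -0, 79.423, -12.038], TCP at [0.171, 0.549, 0.234] pointing down, gripper open.
Joint ranges: [-166.64, 166.64], [-54.1, 131.32], [10.49, 154.53], [-73.88, 253.88], [9.74, 151.15], [-171.62, 171.62]. Speed limits (degrees/s): [147.25, 147.25, 180, 180, 180, 180].

## Interface

Orientations are given as a 3x3 rotation matrix whose columns are the frame's x, y, z axes.
In Python, from plant import ctrl gives the robot as it stands.
- The arm moves only by the tool servo_tool, never from a script. Its argument "series" is a list of rows, each a list of 6 numbers: the shift along the tool's x, y, z in mm, then the turn, a rotation vector about the tool's x, y, z in degrees. A call has exactly 5 rows; each row is the pose to reach, as a shift and turn from the pose measured when the call began, along the tool's axes at that moment; what a row does not reach only later rows make up. A row lasts 1/12 s, in which the tool goes at most 41.7 mm and 7.16 degrees, less where a joint would pass 70% of its speed; a pose out of reach is approached as far as the arm can. A call with a gripper value outside its range is refused whole. "claw" is the closure in counts, from 0 (fully open) to 255 (shut), set as the call begins (left out, the last holds). The fingers move at their own pace and stop on an object; the grip force is fixed at half the most. Time passes only in rows, so rows that repeat a pose let the fingers close, or fill a call up. It gives the time, the measured TCP pose, the force and the opening at its end, in the units of the state.
- ctrl.get_obs(): the state, without advancing time (a new reading comes with each control period).
- ctrl.capture(name): name is "scene" or "top" or "wrist"; returns the picture (400x640x3 uint8, blue, green, red); there is no depth.
- ctrl.calibration(name): a dict with "vfov" (degrees; the focal length in pixels is half the picture's height over the tangent of half this angle, whatever the lens; pixels are square), "cx", "cy" (the principal point, pixels), "k1" (the pictures are not rectified: a ray, as slopes to the right and down, at radius r is drawn at 1 + k1 r^2 times it, then the intrinsics apply), "position" and "orientation" of the camera in the world; the wrist camera has in their place "T_tool_cam" (4x4, takes a point from camera to tool coordinates, whose origin is the TCP and whose axes are the flange's). Camera axes: x right, y up, looking along -z (the intrinsics and any distortion apply to the point x, -y, -z); pixel columns grow to the right and rows downward; lengths in m; the calibration is good to about 2 mm. A picture is of the moment at which its call begins: read the wrist's pose just before it. calibration takes no time and is no camera call.
- ctrl.close_job(): hands the job in, once; it reports no verdict.
Trained networks look in the newest picture that a camera, given by its name, has taken for a name from the list of things; names that differ only in an ending like _2 or _b are one class to them, and where a whole thing is asked for, a point or a joint stands for the part that bears it (a point fixed in the world has none). Each returns a list of dicts, best first, with "score" (0 to 1); they miss things now and then, are a little off and sometimes report something else, mostly with a low value. They report only what shows in the picture. A call takes as long as a camera call.
- ctrl.find_in(name, camera): "pixel" ([column, row] in pixels, amid what is visible of it).
- ctrl.masks_of(name, camera): "pixels" (400x640 bool, what is visible of it) and "pixel" ([column, row] in pixels, amid what is visible of it).
- ctrl.spot_point(name, camera): "pixel" ([column, row] in pixels: a listed point, or the origin of a listed thing).
The state is a dict: "t": time; "q": joint angles; "dq": joint speeds; "effort": joint torques, N m; "tool_pos": TCP position; "orientation": TCP orientation; "force": force on the tool from outside, world axes, zero at the start; "ft_torque": the same for the moment, N m; "opening": finger opening in m.
Only numpy, scipy, OpenCV 4.12 (cv2) and the standard library are available. Lean on these libraries where they do the work, as an engineer would, in place of code of your own. Each camera call takes 0.05 s, during which the arm holds its last target.

## Working session

There is one attempt and no reset: what is moved stays moved. The work goes in short steps, Python scripts to look and compute and a tool call to move; the robot and the scene stay as the last step left them, time stands still between calls to the robot, and variables do not carry over. Pictures are saved under pics/ and viewed, and the job is handed in when it is done.

Besides the shell and the picture viewer there is one more tool, called after "Call:" as name(argument=value, ...), one argument or row to a line, values as JSON. servo_tool: Moves the arm, as the interface text tells. Its arguments: {"type":"object","properties":{"series":{"type":"array","items":{"type":"array","items":{"type":"number"}}},"claw":{"type":"number"}},"required":["series"]}

```bash
ls; mkdir -p pics; cat > h.py <<'E'
import numpy as np, cv2
from plant import ctrl
def K(name):
    c=ctrl.calibration(name); f=200/np.tan(np.radians(c['vfov']/2)); return c,f
def ray(name,px,obs=None):
    c,f=K(name); d=np.array([(px[0]-c['cx'])/f,(px[1]-c['cy'])/f])
    u=d.copy()
    for _ in range(50): u=d/(1+c['k1']*(u@u))
    v=np.array([u[0],-u[1],-1.])
    if 'T_tool_cam' in c:
        T=np.array(c['T_tool_cam']);R=np.array(obs['orientation']);p=np.array(obs['tool_pos'])
        return p+R@T[:3,3], R@T[:3,:3]@v
    return np.array(c['position']),np.array(c['orientation'])@v
def proj(name,P,obs=None):
    c,f=K(name)
    if 'T_tool_cam' in c:
        T=np.array(c['T_tool_cam']);R=np.array(obs['orientation']);p=np.array(obs['tool_pos'])
        o=p+R@T[:3,3];Rc=R@T[:3,:3]
    else: o=np.array(c['position']);Rc=np.array(c['orientation'])
    q=Rc.T@(np.array(P)-o); u=np.array([q[0],-q[1]])/-q[2]; u=u*(1+c['k1']*(u@u))
    return np.array([c['cx'],c['cy']])+f*u
def atz(r,z): o,d=r; return o+d*(z-o[2])/d[2]
def tri(rs):
    A=np.zeros((3,3));b=np.zeros(3)
    for o,d in rs:
        d=d/np.linalg.norm(d);M=np.eye(3)-np.outer(d,d);A+=M;b+=M@o
    X=np.linalg.solve(A,b)
    return X,[np.linalg.norm((np.eye(3)-np.outer(d,d)/(d@d))@(X-o)) for o,d in rs]
E
python3 - <<'E'
from h import *
np.set_printoptions(precision=4,suppress=True)
o=ctrl.get_obs()
print(o['t'],o['tool_pos'],o['orientation'],o['opening'])
for n in ['scene','top','wrist']:
    cv2.imwrite(f'pics/{n}0.png',ctrl.capture(n)); print(n,ctrl.calibration(n))
pts={}
for n in ['valve_red','valve_red_knob_grip','valve_blue','valve_blue_knob_grip','valve_blue_pointer','grease_tin_mid','spanner_mid','brush_mid']:
  for cam in ['scene','top']:
    r=ctrl.spot_point(n,cam); print(n,cam,[(np.round(a['pixel'],1),round(a['score'],2)) for a in r[:2]])
    if r: pts.setdefault(n,[]).append(ray(cam,r[0]['pixel']))
  if len(pts.get(n,[]))==2: print('   ',tri(pts[n]))
print(ctrl.get_obs()['t'])
E
```

```text
pics
0.0 [0.1712 0.5483 0.2326] [[-0.9545  0.2982 -0.0009]
 [ 0.2982  0.9545 -0.0016]
 [ 0.0004 -0.0018 -1.    ]] 0.09164278735363518
scene {'vfov': 43.64056819701343, 'cx': 313.7171964802132, 'cy': 207.33709505708956, 'k1': 0.041066793933103585, 'position': array([-0.2814, -0.5036,  0.7393]), 'orientation': array([[ 0.4275,  0.5403, -0.7248],
       [-0.904 ,  0.2465, -0.3494],
       [-0.0101,  0.8045,  0.5938]])}
top {'vfov': 55.069775372230396, 'cx': 315.8563039139661, 'cy': 201.03773264914585, 'k1': 0.013092727287128899, 'position': array([ 0.4199, -0.0865,  0.9366]), 'orientation': array([[ 0.0196,  0.9914, -0.1297],
       [-0.9997,  0.0209,  0.009 ],
       [ 0.0116,  0.1295,  0.9915]])}
wrist {'vfov': 60.49887629019075, 'cx': 318.8102834446403, 'cy': 194.83946789048116, 'k1': -0.04071413315775795, 'T_tool_cam': array([[-0.0007,  0.955 ,  0.2966,  0.0835],
       [ 1.    ,  0.0006,  0.0005, -0.0001],
       [ 0.0003,  0.2966, -0.955 , -0.1517],
       [ 0.    ,  0.    ,  0.    ,  1.    ]])}
valve_red scene [(array([321. , 220.3]), 0.91)]
valve_red top [(array([315.4, 181.6]),
[... 1028 characters left out ...]
])
grease_tin_mid scene [(array([297.2, 174.7]), 0.64)]
grease_tin_mid top [(array([268.5, 129.7]), 0.84)]
    (array([0.7161, 0.0255, 0.0157]), [np.float64(0.00030821335805794326), np.float64(0.0003082133580578753)])
spanner_mid scene [(array([224.3, 257.5]), 0.63), (array([317.5, 188.1]), 0.26)]
spanner_mid top [(array([264.8, 268.6]), 0.63), (array([314.1, 182. ]), 0.33)]
    (array([ 0.374 ,  0.0278, -0.0008]), [np.float64(0.003927718765165714), np.float64(0.003927718765165702)])
brush_mid scene [(array([399.9, 297.3]), 0.81)]
brush_mid top [(array([420.7, 254.9]), 0.85)]
    (array([ 0.417 , -0.353 ,  0.0009]), [np.float64(0.0017490340655530448), np.float64(0.0017490340655530604)])
0.95
```

View pics/scene0.png

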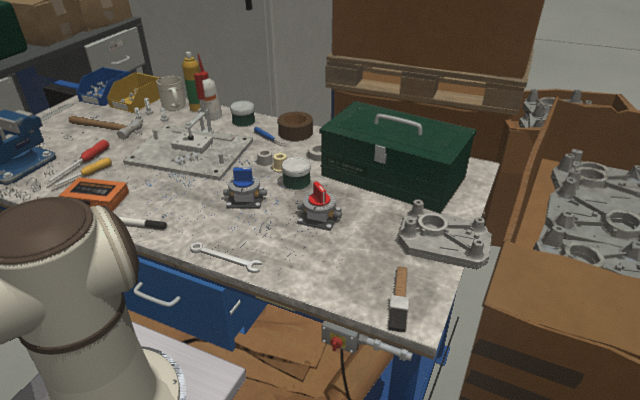

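View pics/top0.png

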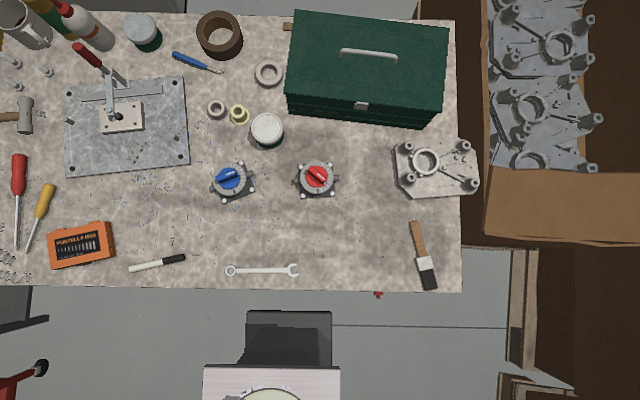

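```bash
python3 - <<'E'
import cv2
a=cv2.imread('pics/top0.png')[130:230,260:380]; cv2.imwrite('pics/topc.png',cv2.resize(a,None,fx=6,fy=6,interpolation=cv2.INTER_CUBIC)[:600])
a=cv2.imread('pics/scene0.png')[150:250,260:380]; cv2.imwrite('pics/scc.png',cv2.resize(a,None,fx=6,fy=6,interpolation=cv2.INTER_CUBIC)[:600])
E
```

```text
(no output)
```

View pics/topc.png

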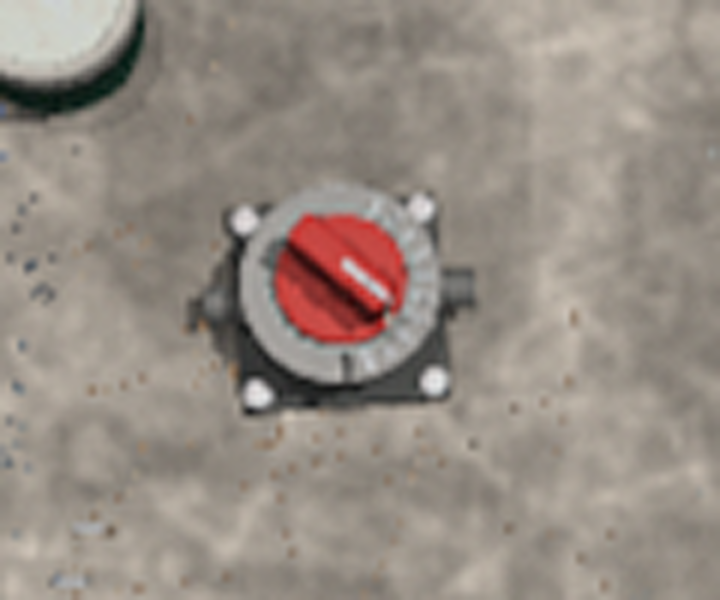

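View pics/scc.png

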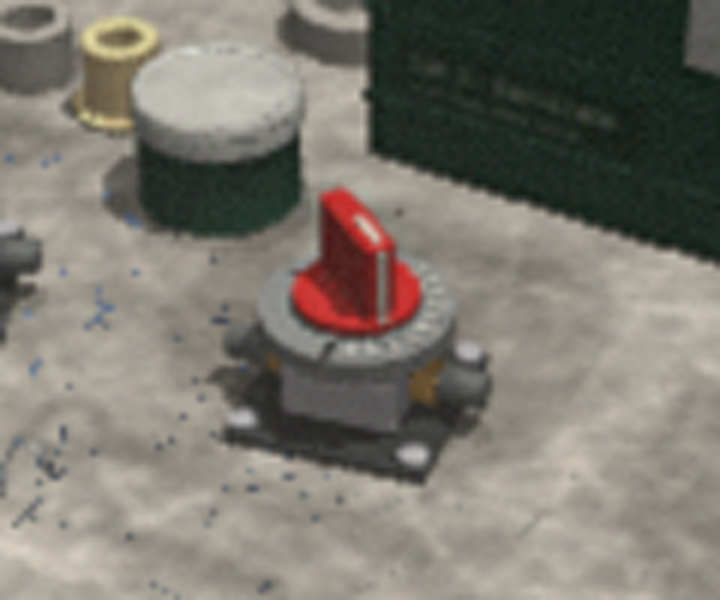

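The scene view shows the red knob at about (321,190) and the blue one at (243,178). In the top view they are at (317,177) and (230,178). The tin sits just beyond the valves and the toolbox behind the red one. The red pointer is roughly 45° from the black mark, so about click 3. I'll check how close the toolbox is, then move over the valve for a closer look.

```bash
python3 - <<'E'
from h import *
np.set_printoptions(precision=4,suppress=True)
# toolbox front corners: top front-left, front-right
print('front-left top',tri([ray('scene',(322,132)),ray('top',(290,95))]))
print('FL bottom', atz(ray('scene',(324,177)),0), atz(ray('top',(286,115)),0))
print('FR bottom', atz(ray('scene',(440,204)),0), atz(ray('top',(422,128)),0))
c=(0.599,-0.0985)
# yaw from top image: dial center & black mark at z .05; pointer line ends at z .091
dc=atz(ray('top',(260+340/6,130+283/6)),.05); bm=atz(ray('top',(260+347/6,130+364/6)),.05)
p1=atz(ray('top',(260+345/6,130+262/6)),.091);p2=atz(ray('top',(260+388/6,130+300/6)),.091)
print(dc,bm,p1,p2)
d=dc-bm;print('valve yaw',np.degrees(np.arctan2(d[1],d[0])))
d=p1-p2;print('knob yaw',np.degrees(np.arctan2(d[1],d[0])))
# target hover
o=ctrl.get_obs();R=o['orientation']
from scipy.spatial.transform import Rotation as Ro
def tgt(yawy): 
    y=np.array([np.cos(yawy),np.sin(yawy),0]);z=np.array([0,0,-1.]);return np.c_[np.cross(y,z),y,z]
Rt=tgt(np.radians(-40))
print('rel', R.T@(np.array([.54,-.17,.25])-o['tool_pos'])*1000, Ro.from_matrix(R.T@Rt).as_rotvec(degrees=True))
E
```

```text
front-left top (array([ 0.7551, -0.0317,  0.1374]), [np.float64(0.00153510016593408), np.float64(0.0015351001659340568)])
FL bottom [ 0.7578 -0.0347  0.    ] [ 0.7605 -0.0152  0.    ]
FR bottom [ 0.7645 -0.3496  0.    ] [ 0.7344 -0.3599  0.    ]
[ 0.5925 -0.0954  0.05  ] [ 0.5604 -0.0987  0.05  ] [ 0.5925 -0.0967  0.091 ] [ 0.5784 -0.113   0.091 ]
valve yaw 5.966406383197245
knob yaw 49.2142708180809
rel [-566.1151 -576.2624  -16.4045] [ -0.      -0.0021 112.6529]
```

```bash
cat >> h.py <<'E'
from scipy.spatial.transform import Rotation as Ro
def tgt(yawy):
    a=np.radians(yawy); y=np.array([np.cos(a),np.sin(a),0]);z=np.array([0,0,-1.]);return np.c_[np.cross(y,z),y,z]
def rel(p,yawy):
    o=ctrl.get_obs();R=np.array(o['orientation'])
    print('t',round(o['t'],2),'pos',np.round(o['tool_pos'],4),'yaw y',np.round(np.degrees(np.arctan2(R[1,1],R[0,1])),2),'tilt',np.round(R[:,2],4),'F',np.round(o['force'],1),'M',np.round(o['ft_torque'],2),'open',round(o['opening'],4),'q',np.round(o['q'],1))
    print('rel',np.round(R.T@(np.array(p)-o['tool_pos'])*1000,1),np.round(Ro.from_matrix(R.T@tgt(yawy)).as_rotvec(degrees=True),2))
E
python3 -c "
from h import *
rel([.596,-.097,.23],-40)"
```

```text
t 0.95 pos [0.1715 0.5488 0.2336] yaw y 72.65 tilt [-0.  0. -1.] F [ 0.  -0.  -0.1] M [ 0.07  0.01 -0.02] open 0.0918 q [ 60.6   9.1  91.5   0.   79.4 -12. ]
rel [-597.8 -489.9    3.6] [ -0.    -0.   112.65]
```

Call:
servo_tool(
  series=[
    [-30,-25,0,0,0,6],
    [-60,-50,0,0,0,12],
    [-92,-75,0,0,0,18],
    [-124,-101,0,0,0,24],
    [-156,-127,0,0,0,30],
  ],
  claw=0,
)

```text
t: 1.37
tool_pos: [0.283, 0.3796, 0.2337]
orientation: [[-0.674, 0.738, 0.0], [0.738, 0.674, 0.0], [-0.0, 0.001, -1.0]]
force: [1.2, 0.0, 0.7]
opening: 0.092
```

```bash
python3 -c "
from h import *
rel([.596,-.097,.23],-40)"
```

```text
t 1.37 pos [0.283  0.3796 0.2337] yaw y 42.4 tilt [ 4.e-04  3.e-04 -1.e+00] F [1.2 0.  0.7] M [ 0.02 -0.01  0.02] open 0.092 q [ 38.6  -6.4 107.2  -0.   79.1  -3.8]
rel [-563.   -90.3    3.7] [ 3.00e-02 -2.00e-02  8.24e+01]
```

Call:
servo_tool(
  series=[
    [-38,-6,1,0,0,6],
    [-77,-12,1,0,0,12],
    [-116,-18,2,0,0,18],
    [-155,-24,2,0,0,24],
    [-194,-31,3,0,0,30],
  ],
)

```text
t: 1.78
tool_pos: [0.3919, 0.2138, 0.2312]
orientation: [[-0.21, 0.978, 0.002], [0.978, 0.21, 0.001], [0.0, 0.002, -1.0]]
force: [1.6, 0.8, -0.0]
opening: 0.0917
```

```bash
python3 -c "
from h import *
rel([.596,-.097,.23],-40)"
```

```text
t 1.78 pos [0.3919 0.2138 0.2312] yaw y 12.11 tilt [ 1.7e-03  7.0e-04 -1.0e+00] F [ 1.6  0.8 -0. ] M [-0.03 -0.01 -0.02] open 0.0917 q [ 13.  -10.8 111.4   0.   79.3   0.9]
rel [-346.7  134.4    1.3] [ 0.09 -0.06 52.11]
```

Call:
servo_tool(
  series=[
    [-38,14,1,0,0,6],
    [-76,29,1,0,0,12],
    [-114,44,1,0,0,18],
    [-152,59,1,0,0,24],
    [-190,74,1,0,0,30],
  ],
)

```text
t: 2.2
tool_pos: [0.5049, 0.0415, 0.2305]
orientation: [[0.313, 0.95, 0.002], [0.95, -0.313, 0.001], [0.001, 0.002, -1.0]]
force: [1.4, 1.4, 0.9]
opening: 0.092
```

```bash
python3 -c "
from h import *
rel([.596,-.097,.23],-40)"
```

```text
t 2.2 pos [0.5049 0.0415 0.2305] yaw y -18.21 tilt [ 2.4e-03  7.0e-04 -1.0e+00] F [1.4 1.4 0.9] M [-0.05  0.08  0.04] open 0.092 q [-9.000e+00 -1.100e+00  1.026e+02  1.000e-01  7.840e+01  9.200e+00]
rel [-103.1  129.8    0.6] [ 0.1  -0.1  21.79]
```

Call:
servo_tool(
  series=[
    [-25,32,1,0,0,5.5],
    [-50,64,1,0,0,11],
    [-76,96,1,0,0,16.5],
    [-103,130,1,0,0,22],
    [-103,130,1,0,0,22],
  ],
)

```text
t: 2.62
tool_pos: [0.5984, -0.1031, 0.2286]
orientation: [[0.652, 0.758, 0.003], [0.758, -0.652, -0.002], [0.001, 0.003, -1.0]]
force: [0.2, -0.2, -0.4]
opening: 0.0919
```

```bash
python3 - <<'E'
from h import *
np.set_printoptions(precision=4,suppress=True)
o=ctrl.get_obs(); im=ctrl.capture('wrist'); cv2.imwrite('pics/w1.png',im)
rel([.596,-.097,.23],-40)
for n,z in [('valve_red_knob_grip',.078),('valve_red',0)]:
    for a in ctrl.spot_point(n,'wrist')[:1]:
        print(n,a['pixel'],a['score'],atz(ray('wrist',a['pixel'],o),z))
E
```

```text
t 2.67 pos [ 0.5972 -0.1003  0.2286] yaw y -40.46 tilt [ 0.0018  0.0004 -1.    ] F [-0.3  0.3 -0.3] M [-0.02  0.19 -0.  ] open 0.0918 q [-21.   13.7  86.8   0.1  79.5  19.5]
rel [ 1.8 -3.1 -1.4] [ 0.06 -0.08 -0.46]
valve_red_knob_grip [306.8, 183.8] 0.62 [ 0.5918 -0.0958  0.078 ]
valve_red [312.6, 165.5] 0.58 [ 0.595  -0.0986  0.    ]
```

View pics/w1.png

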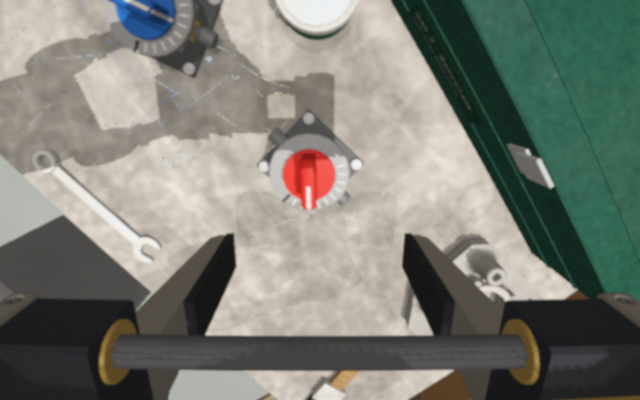

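The wrist view shows the red knob at (308,178) with its bar almost vertical in the picture, so the jaws (left and right) are square to it. Next I'll zoom in to get the centre and yaw.

```bash
python3 - <<'E'
from h import *
import json
np.set_printoptions(precision=4,suppress=True)
im=cv2.imread('pics/w1.png')
cv2.imwrite('pics/w1c.png',cv2.resize(im[120:220,250:370],None,fx=6,fy=6,interpolation=cv2.INTER_CUBIC))
o=ctrl.get_obs()
hsv=cv2.cvtColor(im,cv2.COLOR_BGR2HSV)
m=((hsv[...,1]>140)&((hsv[...,0]<8)|(hsv[...,0]>172))).astype(np.uint8)
m[:130]=0;m[220:]=0;m[:,:260]=0;m[:,360:]=0
ys,xs=np.nonzero(m);print(xs.min(),xs.max(),ys.min(),ys.max(),xs.mean(),ys.mean())
for c in [(.5945,-.0965),(.597,-.099)]:
  for z in (.05,.057,.091): print(c,z,proj('wrist',(*c,z),o))
E
```

```text
283 333 150 207 308.48489503328216 174.29851510496673
(0.5945, -0.0965) 0.05 [316.6199 178.1969]
(0.5945, -0.0965) 0.057 [316.5771 179.9796]
(0.5945, -0.0965) 0.091 [316.3424 189.7625]
(0.597, -0.099) 0.05 [320.1591 178.4821]
(0.597, -0.099) 0.057 [320.1871 180.27  ]
(0.597, -0.099) 0.091 [320.3407 190.0815]
```

View pics/w1c.png

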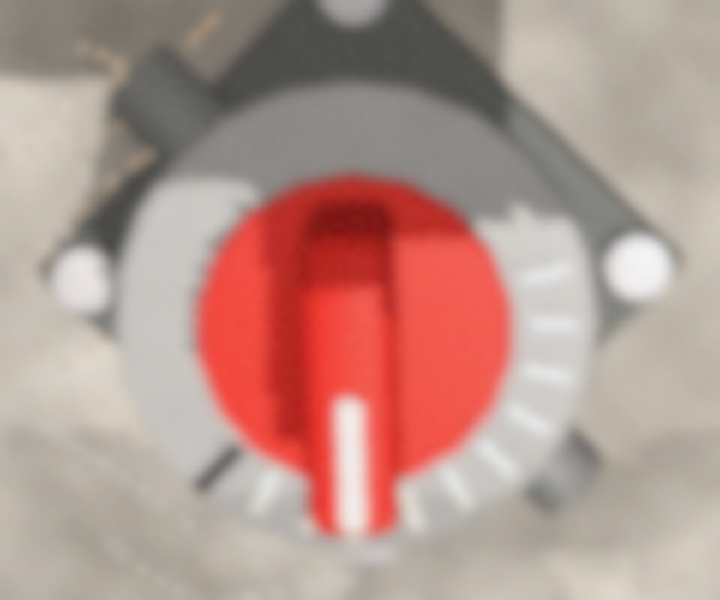

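The crop confirms the pointer is on click 3: the black mark, then mark 1, mark 2 half hidden, then the pointer. The arm was still settling in that picture, so I'll take it again now that it's still.

```bash
python3 - <<'E'
from h import *
np.set_printoptions(precision=4,suppress=True)
ctrl.capture('wrist')
o=ctrl.get_obs(); im=ctrl.capture('wrist'); cv2.imwrite('pics/w2.png',im)
print(o['dq'])
hsv=cv2.cvtColor(im,cv2.COLOR_BGR2HSV)
m=((hsv[...,1]>140)&((hsv[...,0]<8)|(hsv[...,0]>172))).astype(np.uint8)
m[:130]=0;m[230:]=0;m[:,:260]=0;m[:,370:]=0
ys,xs=np.nonzero(m);x0,x1,y0=xs.min(),xs.max(),ys.min();print(x0,x1,y0,ys.max())
# fit skirt circle: project circle r=26 at z=.057 to left,right,top extents
from scipy.optimize import least_squares
t=np.linspace(0,2*np.pi,120)
def f(c):
    P=np.array([proj('wrist',(c[0]+.026*np.cos(a),c[1]+.026*np.sin(a),.057),o) for a in t])
    return [P[:,0].min()-x0,P[:,0].max()-(x1+1),P[:,1].min()-y0]
r=least_squares(f,[.595,-.097],diff_step=1e-4);print('centre skirt',r.x,r.fun)
cc=im[y0-30:y0+70,x0-35:x0+85];cv2.imwrite('pics/w2c.png',cv2.resize(cc,None,fx=6,fy=6,interpolation=cv2.INTER_CUBIC));print('crop origin',x0-35,y0-30)
rel([*r.x,.079],-40)
for yaw in (45,50,55):
  a=np.radians(yaw);e=[proj('wrist',(r.x[0]+s*.023*np.cos(a),r.x[1]+s*.023*np.sin(a),.091),o) for s in (-1,1)]; print(yaw,(np.array(e)-[x0-35,y0-30])*6)
a=ctrl.spot_point('valve_red_knob_grip','wrist')[0];print(a, atz(ray('wrist',a['pixel'],o),.078))
E
```

```text
[ 1.077  -1.1119  0.7813 -0.0181 -0.0778  0.0915]
291 341 154 211
centre skirt [ 0.594 -0.096] [-1.1078  1.1076  0.0495]
crop origin 256 124
t 2.87 pos [ 0.5957 -0.0957  0.2297] yaw y -40.11 tilt [ 0.0022  0.0011 -1.    ] F [-0.3  0.4  0.2] M [-0.04  0.1   0.01] open 0.0922 q [-20.6  13.3  87.1   0.1  79.5  19.4]
rel [ -1.7  -1.2 150.7] [ 0.06 -0.13 -0.11]
45 [[349.109  543.401 ]
 [374.7253 244.2285]]
50 [[362.4439 543.9061]
 [360.7835 243.6763]]
55 [[375.7729 543.3186]
 [346.8485 244.3188]]
{'pixel': [318.0, 185.2], 'score': 0.68} [ 0.5958 -0.0963  0.078 ]
```

View pics/w2c.png

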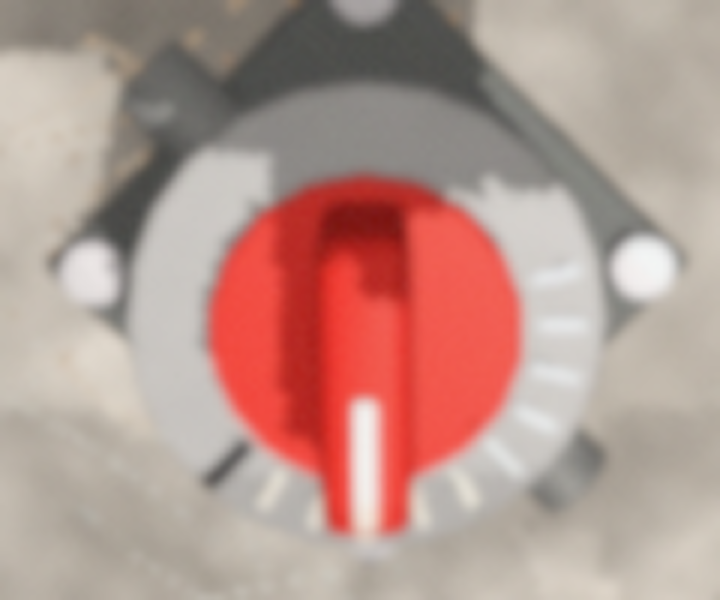

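The bar is vertical in the crop (columns about 365, rows 240–535). That fits an axis at (0.595, −0.0965) and a knob yaw of about 50°. The skirt fit, the detector and the earlier two-view result (z≈0.074) all agree, so I'll go down open.

```bash
python3 -c "
from h import *
rel([.595,-.0965,.080],-40)"
```

```text
t 2.92 pos [ 0.5958 -0.0956  0.2299] yaw y -40.09 tilt [ 2.5e-03  9.0e-04 -1.0e+00] F [-0.6  0.4 -0. ] M [-0.06  0.08  0.  ] open 0.0923 q [-20.6  13.3  87.1   0.1  79.5  19.4]
rel [ -1.5  -0.2 149.9] [ 0.08 -0.13 -0.09]
```

Call:
servo_tool(
  series=[
    [-1.5,0,35,0.1,-0.1,0],
    [-1.5,0,70,0.1,-0.1,0],
    [-1.5,0,100,0.1,-0.1,0],
    [-1.5,0,130,0.1,-0.1,0],
    [-1.5,0,146,0.1,-0.1,0],
  ],
)

```text
t: 3.33
tool_pos: [0.5926, -0.0943, 0.0803]
orientation: [[0.642, 0.766, -0.005], [0.766, -0.642, 0.003], [-0.001, -0.005, -1.0]]
force: [-0.5, 0.0, -0.8]
opening: 0.0921
```

```bash
python3 -c "
from h import *
rel([.595,-.0965,.080],-40)
cv2.imwrite('pics/w3.png',ctrl.capture('wrist'))
rel([.595,-.0965,.080],-40)
"
```

```text
t 3.33 pos [ 0.5926 -0.0943  0.0803] yaw y -39.97 tilt [-0.0047  0.0025 -1.    ] F [-0.5  0.  -0.8] M [-0.09  0.15  0.03] open 0.0921 q [-20.6  22.1  94.1   0.   64.1  19.4]
rel [-0.1  3.3  0.3] [-0.3   0.06  0.03]
t 3.38 pos [ 0.5911 -0.0939  0.0781] yaw y -39.98 tilt [-0.0085  0.0039 -1.    ] F [-1.6  0.3 -1.6] M [-0.04  0.25  0.04] open 0.0919 q [-20.6  22.2  94.3   0.   64.1  19.4]
rel [ 0.5  4.7 -2. ] [-0.52  0.14  0.02]
```

View pics/w3.png

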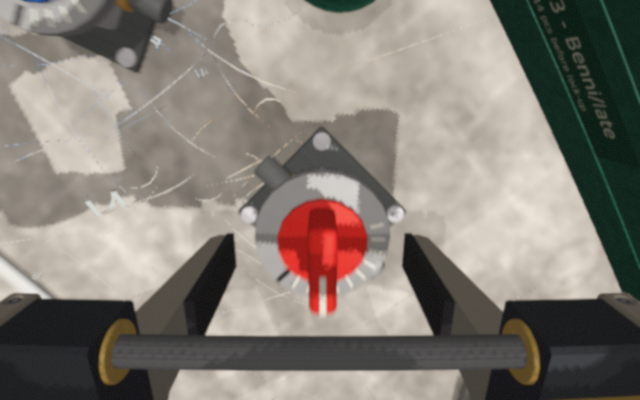

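The knob, at about (322,250), sits between the pads, which are centred near column 320. The arm overshot slightly, so I'll correct and let it settle before closing.

Call:
servo_tool(
  series=[
    [0.5,3,-2,-0.5,0.1,0],
    [0.5,3,-2,-0.5,0.1,0],
    [0.5,3,-2,-0.5,0.1,0],
    [0.5,3,-2,-0.5,0.1,0],
    [0.5,3,-2,-0.5,0.1,0],
  ],
)

```text
t: 3.8
tool_pos: [0.5948, -0.0957, 0.0817]
orientation: [[0.642, 0.766, 0.002], [0.766, -0.642, -0.001], [0.0, 0.003, -1.0]]
force: [-0.0, -0.1, 0.1]
opening: 0.0921
```

```bash
python3 -c "
from h import *
rel([.595,-.0965,.080],-40)
o=ctrl.get_obs()
cv2.imwrite('pics/w4.png',ctrl.capture('wrist'))
print([proj('wrist',(.595+s*.023*np.cos(.873),-.0965+s*.023*np.sin(.873),.091),o) for s in (-1,1)])
rel([.595,-.0965,.080],-40)
"
```

```text
t 3.8 pos [ 0.5948 -0.0957  0.0817] yaw y -39.96 tilt [ 0.0021 -0.0014 -1.    ] F [-0.  -0.1  0.1] M [-0.03  0.13 -0.  ] open 0.0921 q [-20.6  22.   94.1  -0.   63.8  19.4]
rel [-0.5  0.7  1.8] [ 0.14 -0.02  0.04]
[array([318.70502622, 318.3379694 ]), array([318.64887079, 232.41229851])]
t 3.85 pos [ 0.5946 -0.0957  0.0814] yaw y -39.97 tilt [ 0.0016 -0.0012 -1.    ] F [-0.6 -0.6  0.1] M [-0.06  0.15 -0.  ] open 0.0918 q [-20.6  22.   94.1  -0.   63.8  19.4]
rel [-0.3  0.9  1.4] [ 0.11 -0.01  0.03]
```

View pics/w4.png

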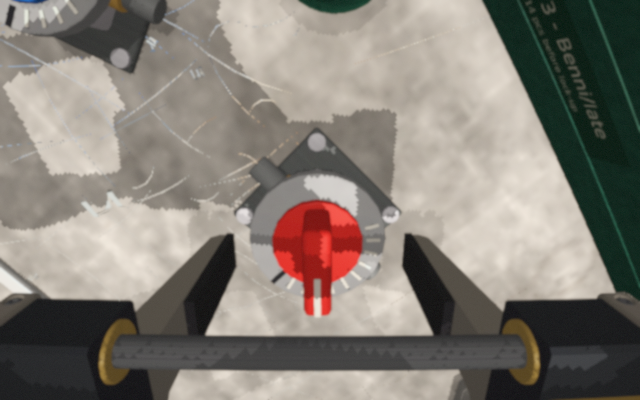

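The bar is at column 317 with ends near rows 230 and 315. My prediction was column 318.7 and rows 232–318, so it's within about 1 mm. Closing now.

Call:
servo_tool(
  series=[
    [0,0,1,0,0,0],
    [0,0,1,0,0,0],
    [0,0,1,0,0,0],
    [0,0,1,0,0,0],
    [0,0,1,0,0,0],
  ],
  claw=255,
)

```text
t: 4.27
tool_pos: [0.5945, -0.0957, 0.0803]
orientation: [[0.642, 0.766, 0.001], [0.766, -0.642, -0.001], [0.0, 0.002, -1.0]]
force: [0.2, 0.4, 0.4]
opening: 0.0604
```

Call:
servo_tool(
  series=[
    [0,0,0,0,0,0],
    [0,0,0,0,0,0],
    [0,0,0,0,0,0],
    [0,0,0,0,0,0],
    [0,0,0,0,0,0],
  ],
)

```text
t: 4.68
tool_pos: [0.5945, -0.0957, 0.0803]
orientation: [[0.642, 0.766, 0.001], [0.766, -0.642, -0.001], [0.0, 0.002, -1.0]]
force: [0.3, -0.2, 0.6]
opening: 0.0273
```

```bash
python3 -c "
from h import *
rel([.5945,-.096,.080],-40)
"
```

```text
t 4.68 pos [ 0.5945 -0.0957  0.0803] yaw y -39.97 tilt [ 0.0014 -0.0011 -1.    ] F [ 0.3 -0.2  0.6] M [-0.1   0.13 -0.02] open 0.0273 q [-20.6  22.1  94.1  -0.   63.7  19.4]
rel [-0.2  0.2  0.3] [ 0.1  -0.    0.03]
```

Call:
servo_tool(
  series=[
    [0,0,0,0,0,0],
    [0,0,0,0,0,0],
    [0,0,0,0,0,0],
    [0,0,0,0,0,0],
    [0,0,0,0,0,0],
  ],
)

```text
t: 5.1
tool_pos: [0.594, -0.0952, 0.0803]
orientation: [[0.642, 0.766, 0.0], [0.766, -0.642, -0.0], [-0.0, 0.0, -1.0]]
force: [-3.3, 2.9, 3.5]
opening: 0.0138
```

```bash
python3 -c "
from h import *
rel([.5945,-.096,.080],-40)
"
```

```text
t 5.1 pos [ 0.594  -0.0952  0.0803] yaw y -39.97 tilt [ 1.e-04 -3.e-04 -1.e+00] F [-3.3  2.9  3.5] M [0.43 0.83 0.06] open 0.0138 q [-20.6  22.1  94.1  -0.   63.8  19.4]
rel [-0.3  0.9  0.3] [0.01 0.01 0.03]
```

Gripped: the opening is 13.8 mm against the 14 mm bar, with only small forces. Turning it clockwise, which is + about tool z.

Call:
servo_tool(
  series=[
    [0,0,0,0,0,6],
    [0,0,0,0,0,12],
    [0,0,0,0,0,18],
    [0,0,0,0,0,24],
    [0,0,0,0,0,30],
  ],
)

```text
t: 5.52
tool_pos: [0.5939, -0.0952, 0.0803]
orientation: [[0.941, 0.338, -0.0], [0.338, -0.941, -0.0], [-0.0, 0.0, -1.0]]
force: [-2.6, 1.0, 2.1]
opening: 0.0136
```

```bash
python3 -c "
from h import *
rel([.594,-.0952,.080],-85)
"
```

```text
t 5.52 pos [ 0.5939 -0.0952  0.0803] yaw y -70.26 tilt [-1.e-04 -2.e-04 -1.e+00] F [-2.6  1.   2.1] M [0.33 0.51 0.16] open 0.0136 q [-20.6  22.1  94.2  -0.   63.8  49.7]
rel [0.  0.1 0.3] [1.000e-02 1.000e-02 1.474e+01]
```

Call:
servo_tool(
  series=[
    [0,0,0,0,0,5],
    [0,0,0,0,0,10],
    [0,0,0,0,0,15],
    [0,0,0,0,0,17],
    [0,0,0,0,0,17],
  ],
)

```text
t: 5.93
tool_pos: [0.5939, -0.0951, 0.0803]
orientation: [[0.999, 0.048, -0.0], [0.048, -0.999, -0.0], [-0.0, 0.0, -1.0]]
force: [-2.5, 0.9, 2.7]
opening: 0.0137
```

```bash
python3 -c "
from h import *
rel([.594,-.0952,.080],-85)
"
```

```text
t 5.93 pos [ 0.5939 -0.0951  0.0803] yaw y -87.26 tilt [-2.e-04 -3.e-04 -1.e+00] F [-2.5  0.9  2.7] M [0.32 0.48 0.31] open 0.0137 q [-20.6  22.1  94.2  -0.   63.8  66.7]
rel [0.1 0.1 0.3] [ 0.01  0.01 -2.26]
```

Call:
servo_tool(
  series=[
    [0,0,0,0,0,1],
    [0,0,0,0,0,2],
    [0,0,0,0,0,3],
    [0,0,0,0,0,3],
    [0,0,0,0,0,3],
  ],
)

```text
t: 6.35
tool_pos: [0.594, -0.0951, 0.0803]
orientation: [[1.0, -0.004, -0.0], [-0.004, -1.0, -0.001], [-0.0, 0.001, -1.0]]
force: [-1.9, 0.7, 1.8]
opening: 0.0142
```

```bash
python3 -c "
from h import *
cv2.imwrite('pics/w5.png',ctrl.capture('wrist'))
cv2.imwrite('pics/s5.png',ctrl.capture('scene')[130:250,240:400])
rel([.594,-.0952,.080],-85)
"
```

```text
t 6.45 pos [ 0.594  -0.0951  0.0803] yaw y -90.23 tilt [-1.e-04 -4.e-04 -1.e+00] F [-2.1  1.1  2. ] M [0.25 0.47 0.86] open 0.0145 q [-20.6  22.1  94.1  -0.   63.8  69.7]
rel [0.  0.1 0.3] [ 0.03  0.01 -5.23]
```

View pics/w5.png

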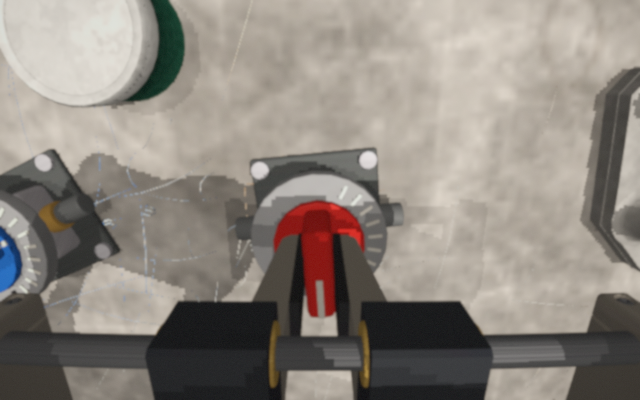

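The knob is against its stop: the moment climbed from 0.3 to 0.86 N m while turning only 3° past −87°, close to the expected −85° minus 2.3°. The wrist view has the knob at (318,270) with its pointer on the closed side. It has been closed for over 0.4 s. Now I'll open it to tool yaw −10°, which is five clicks.

Call:
servo_tool(
  series=[
    [0,0,0,0,0,-6],
    [0,0,0,0,0,-12],
    [0,0,0,0,0,-18],
    [0,0,0,0,0,-24],
    [0,0,0,0,0,-30],
  ],
)

```text
t: 6.87
tool_pos: [0.594, -0.0952, 0.0803]
orientation: [[0.866, 0.499, 0.0], [0.499, -0.866, 0.0], [0.0, 0.0, -1.0]]
force: [-1.9, 1.8, 1.7]
opening: 0.0141
```

Call:
servo_tool(
  series=[
    [0,0,0,0,0,-6],
    [0,0,0,0,0,-12],
    [0,0,0,0,0,-18],
    [0,0,0,0,0,-24],
    [0,0,0,0,0,-30],
  ],
)

```text
t: 7.28
tool_pos: [0.594, -0.0952, 0.0803]
orientation: [[0.498, 0.867, 0.0], [0.867, -0.498, 0.0], [0.001, 0.0, -1.0]]
force: [-1.0, 1.8, 2.3]
opening: 0.0141
```

```bash
python3 -c "
from h import *
rel([.594,-.0952,.080],-10)
"
```

```text
t 7.28 pos [ 0.594  -0.0952  0.0803] yaw y -29.85 tilt [ 3.e-04  5.e-04 -1.e+00] F [-1.   1.8  2.3] M [0.15 0.36 0.07] open 0.0141 q [-20.6  22.1  94.2   0.   63.8   9.2]
rel [ 0.  -0.   0.3] [ 1.000e-02 -3.000e-02 -1.985e+01]
```

Call:
servo_tool(
  series=[
    [0,0,0,0,0,-5],
    [0,0,0,0,0,-10],
    [0,0,0,0,0,-15],
    [0,0,0,0,0,-20],
    [0,0,0,0,0,-20],
  ],
)

```text
t: 7.7
tool_pos: [0.5941, -0.0953, 0.0803]
orientation: [[0.171, 0.985, 0.001], [0.985, -0.171, 0.001], [0.001, 0.0, -1.0]]
force: [-1.0, 1.4, 2.6]
opening: 0.0143
```

```bash
python3 -c "
from h import *
im=ctrl.capture('wrist')
cv2.imwrite('pics/w6.png',cv2.resize(im[150:330,210:430],None,fx=3,fy=3,interpolation=cv2.INTER_CUBIC))
rel([.594,-.0952,.080],-10)
"
```

```text
t 7.75 pos [ 0.5941 -0.0953  0.0803] yaw y -10.02 tilt [ 5.e-04  8.e-04 -1.e+00] F [-2.   1.2  0.9] M [0.14 0.38 0.01] open 0.0137 q [-20.6  22.1  94.2   0.1  63.8 -10.6]
rel [ 0.1 -0.1  0.3] [ 0.02 -0.05 -0.02]
```

View pics/w6.png

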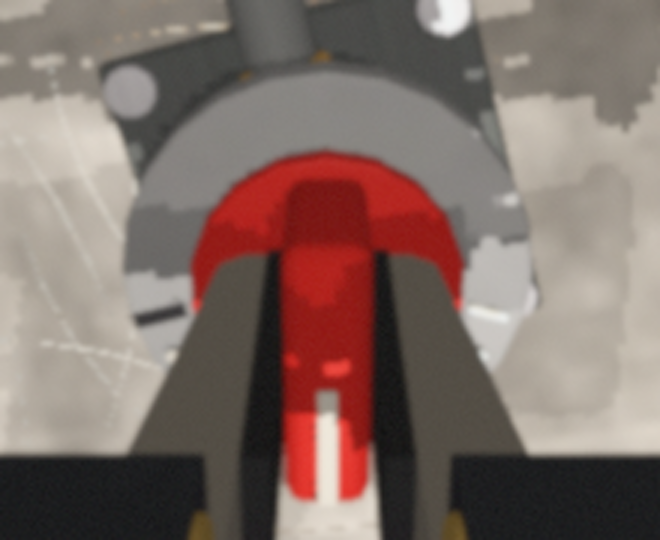

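The black closed mark (left, 160,315) and the tenth white mark (right, 490,313) sit symmetrically either side of the pointer, which puts it on click 5. The moment is about 0, so I'll let go and then retreat.

Call:
servo_tool(
  series=[
    [0,0,0,0,0,0],
    [0,0,0,0,0,0],
    [0,0,0,0,0,0],
    [0,0,0,0,0,0],
    [0,0,0,0,0,0],
  ],
  claw=0,
)

```text
t: 8.17
tool_pos: [0.5942, -0.0954, 0.0803]
orientation: [[0.175, 0.985, 0.001], [0.985, -0.175, 0.001], [0.001, 0.001, -1.0]]
force: [0.8, -0.5, -0.3]
opening: 0.0452
```

Call:
servo_tool(
  series=[
    [0,0,0,0,0,0],
    [0,0,0,0,0,0],
    [0,0,0,0,0,0],
    [0,0,0,0,0,0],
    [0,0,0,0,0,0],
  ],
)

```text
t: 8.58
tool_pos: [0.5942, -0.0954, 0.0803]
orientation: [[0.175, 0.985, 0.001], [0.985, -0.175, 0.001], [0.001, 0.001, -1.0]]
force: [-0.9, -0.1, 0.1]
opening: 0.0786
```

Call:
servo_tool(
  series=[
    [0,0,-15,0,0,0],
    [0,0,-40,0,0,0],
    [0,0,-75,0,0,0],
    [0,0,-110,0,0,0],
    [0,0,-130,0,0,0],
  ],
)

```text
t: 9.0
tool_pos: [0.5955, -0.096, 0.2148]
orientation: [[0.175, 0.985, 0.006], [0.985, -0.175, -0.001], [-0.0, 0.006, -1.0]]
force: [-0.0, -0.8, -0.0]
opening: 0.0923
```

Call:
servo_tool(
  series=[
    [0,0,0,0,0,0],
    [0,0,0,0,0,0],
    [0,0,0,0,0,0],
    [0,0,0,0,0,0],
    [0,0,0,0,0,0],
  ],
)

```text
t: 9.42
tool_pos: [0.5943, -0.0956, 0.2123]
orientation: [[0.175, 0.985, 0.002], [0.985, -0.175, 0.0], [0.001, 0.002, -1.0]]
force: [-0.2, 0.4, -0.6]
opening: 0.0916
```

```bash
python3 - <<'E'
from h import *
np.set_printoptions(precision=4,suppress=True)
o=ctrl.get_obs()
im=ctrl.capture('wrist')
cv2.imwrite('pics/w7.png',cv2.resize(im[110:240,240:400],None,fx=4,fy=4,interpolation=cv2.INTER_CUBIC))
cv2.imwrite('pics/t7.png',ctrl.capture('top'));cv2.imwrite('pics/s7.png',ctrl.capture('scene'))
rel([.594,-.0952,.080],-10)
for n in ['valve_blue_pointer','grease_tin_mid','spanner_mid','brush_mid']:
    print(n,[ [np.round(a['pixel'],1) for a in ctrl.spot_point(n,c)[:1]] for c in('scene','top')])
E
```

```text
t 9.57 pos [ 0.595  -0.0958  0.2135] yaw y -10.06 tilt [ 0.0039 -0.0005 -1.    ] F [ 0.4 -0.1 -0.4] M [-0.05  0.07 -0.1 ] open 0.0917 q [-20.6  13.8  88.4   0.1  77.6 -10.6]
rel [  0.4  -1.6 133.5] [ 0.23 -0.01 -0.06]
valve_blue_pointer [[array([249.8, 172. ])], []]
grease_tin_mid [[array([298.8, 173. ])], [array([267. , 126.8])]]
spanner_mid [[array([296.1, 176.6])], []]
brush_mid [[array([400.4, 294.9])], [array([422. , 254.3])]]
```

View pics/w7.png

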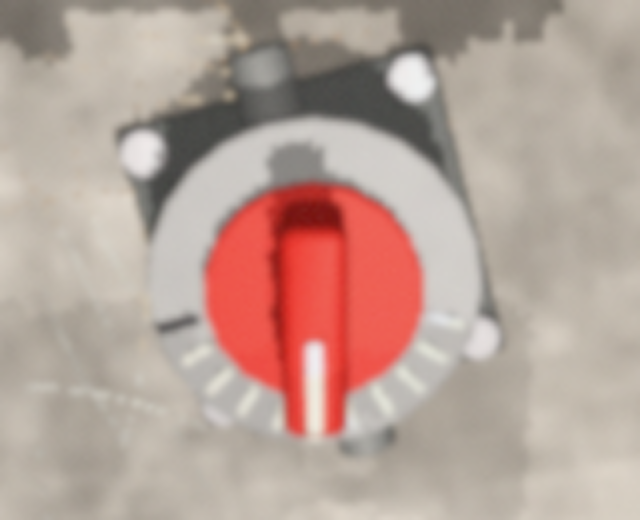

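View pics/s7.png

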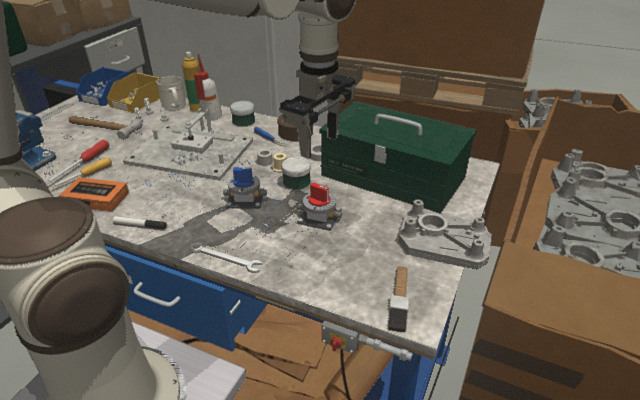

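Let go and clear. The wrist view shows four white marks between the black mark (180,322) and the pointer (315,400), so the pointer is on mark 5, with the last mark (445,320) symmetric. The scene view shows the blue knob, tin, spanner and brush where they were.

```bash
python3 -c "
from h import *
print(ctrl.close_job(), ctrl.get_obs()['t'])"
```

```text
the job is handed in; nothing more can be done
the job is handed in; nothing more can be done
```

I closed the red valve against its stop, opened it five clicks and let go, then handed the job in at about 9.8 s of the 42 s allowed. No verdict is reported.

**Closing:** The knob started at click 3. I turned it clockwise until the wrist moment rose to 0.86 N m at a tool yaw of about −87° to −90°; the expected stop was about −87.3°. It stayed closed for over 0.4 s. The grip slipped by a few degrees against the stop.

**Opening:** I turned it back to a tool yaw of −10°, let go with almost no moment on the knob, and moved 13 cm up. The last wrist picture shows the pointer on the fifth white mark, midway between the closed mark and mark 10. The gripper was touching nothing.

**Other objects:** In the last scene picture, the blue knob, tin, spanner and brush look unmoved. Some detector checks were incomplete:
- **Blue knob:** its pointer was found only in the scene picture, within about 2 px of the start. The arm hid it in the top view.
- **Tin and brush:** both were within about 3 px of the start in both views.
- **Spanner:** in the scene picture the detector gave a false position, (296,177), and in the top view it found nothing. I checked the spanner by eye only.

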